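# Lay out the last cast plate and square up the pile

### The job

Take the windowed cast plate that stands on edge in the rack, lay it flat on the black rubber mat and let go, then pick it up again across its width and put it on top of the two plates on the jig, lowering it until it rests on them before you let go. Then push the pile together so that all three plates lie squarely on one another, against both side stops and the end stop. Leave the gauge bar in the rack and the other things on the bench as they are.

Things in the scene. Friction and masses are not known exactly. Their poses are not given: they have to be found in the camera images.
- plate: The plate to be stacked: cast steel plate with triangular windows and a solid 24 mm web across its middle, 120 x 60 x 12 mm, about 0.22 kg (0.15 to 0.29). Origin at its centre. Its own x is its thickness (12 mm), y its length (120), z its width (60). At the start it stands upright on a long edge in one of the rack's two slots (either one), z up, its upper edge 30 mm above the origin. When it lies flat its x axis is vertical (either face may be up, either end may lead).
- lower: Bottom plate of the pile on the jig, the same cast steel plate with triangular windows and a solid 24 mm web across its middle, 120 x 60 x 12 mm, about 0.22 kg (0.15 to 0.29). Origin at its centre; z is its thickness, y its length, x its width. It lies loose on the jig board, some 5 to 17 mm short of the stops and a little skewed.
- upper: Second plate of the pile, lying loose on the lower one, same shape, mass and axes as lower, skewed on its own account.
- seat (a point): Point on the top face of the jig's white plastic board (12 mm thick, 140 mm along x, 190 mm along y, fixed) where the centre of a squared pile belongs; z up. A squared pile of three has its plate centres above this point at 6, 18 and 30 mm. The -x and -y sides are open. Sliding the pile of three along the board takes about 2 to 6 N, squaring it up firmly about 15 N.
- side_stops (a point): Midway between the two side stops, on the board, in the plane of their faces, 30 mm to the +x side of seat; same axes. The stops are dark steel posts, their faces looking to -x, centred 41 mm to either side along y, each 14 mm wide and 14 mm thick, 48 mm high (a 68 mm gap between them leaves room for a finger).
- end_stop (a point): Foot of the end stop's face, on the board, 60 mm to the +y side of seat; same axes. A dark steel block whose face looks to -y, 30 mm wide along x, 14 mm thick, 48 mm high.
- mat: Black rubber mat, 150 mm along its x, 180 mm along its y, 4 mm thick, fixed; origin at the centre of its underside.
- rack: Grey plastic rack, fixed, base 150 mm (x) by 140 mm (y), 12 mm thick; origin at the centre of its underside. Two slots along y, at x = -45 and +45 mm, each formed by two pairs of 28 mm high tabs at y = -46 and +46 mm (16 mm wide, 6 mm thick, 15 mm clear between); between the pairs a standing plate is free on both sides.
- gauge: Bystander: solid steel gauge bar with a raised step at one end, no windows, 130 x 44 x 8 mm (56 mm high at the step), standing on edge in the rack's other slot; origin 22 mm above its foot.
- handpiece: Bystander: black air handpiece with an orange collar, about 230 mm long, lying beyond the mat; origin under its middle.
- tin: Bystander: round tin, 64 mm across, 100 mm high; origin under its centre.
- vane: Bystander: cast vane, 70 x 50 mm ends, 69 mm high; origin under its centre.
Things that resemble listed ones, but are neither listed nor needed, are in the scene too. Leave any green look-alike of the plate alone.

How it is judged:
By the outcome, as a careful person would: the job done as asked, in the order asked, and still so for the second after the job is handed in, with the robot touching nothing.
It also fails if it takes over 72 s, if anything falls off the work surface, if the arm or the gripper's body presses on something with over 40 N, if the wrist force passes 120 N, or if a joint passes its speed limit or range.

### The arm

A 6-joint arm with a two-finger parallel gripper is mounted at the origin on the work surface. World frame = base frame: x ahead of the robot, y to its left, z up, the work surface at z = 0. Lengths are in m, angles in rad, forces in N, time in s.
With the tool pointing down it reaches from about 0.275 to 0.75 m from the base axis. Payload 10.2 kg.
Tool frame: the origin (TCP) lies midway between the tips of the shut fingers; the grasp point (between the pads) lies 19 mm behind it (env.hold_point_z is the distance from the TCP to the grasp point, in m); z points along the fingers, y is the line along which they close (so a half turn about z gives the same grasp; the last joint's range is limited). The gripper opens to 85 mm and grips with 20 to 120 N. Pads are 22 mm wide; open, the fingers measure 114 mm over their backs; the gripper's body (76 mm by 85 mm) begins 54 mm behind the grasp point. The pads swing forward as they close: fully open they stand 13 mm farther back than shut.
Start: joints at [1.008, 0.313, 1.498, -0, 1.331, -0.223], TCP at [0.175, 0.495, 0.193] pointing down, gripper open.
Joint ranges: [-2.94, 2.94], [-0.97, 2.17], [0.19, 2.56], [-1.23, 4.37], [0.02, 3.11], [-2.88, 2.88]. Speed limits (rad/s): [2.39, 2.39, 3.01, 3.14, 3.14, 3.14].

### API

Orientations are given as a unit quaternion [x, y, z, w].
In Python, from bench import env, kinematics, monitor, eyes, job gives the robot as it stands. The module is installed in compiled form; this text tells all that it offers. Calls block until the motion is done:
- env.reach(position, orientation): joint-space move of the TCP to a pose.
- env.movel(position, velocity=0.15, frame=None, guard=None): straight line of the TCP; frame=None keeps the orientation; velocity is the mean speed in m/s. With guard (N) it stops when the force on the tool has changed by that much, and returns True; else False.
- env.set_joints(angles): joint-space move.
- env.release() and env.close_gripper(effort=None): open the fingers fully, or close them until they stop; effort is the grip in N (None keeps the last).
- env.hold(seconds).
- kinematics.ik(position, orientation): joint angles nearest the present ones, or None.
- monitor.sense(): the state.
- eyes.grab_frame(name): name is "scene" or "top" or "wrist"; returns a dict with "frame" (420x560x3 uint8, red, green, blue), "mtx" (3x3 intrinsics, pixels), "view" (4x4, takes a point from world to camera coordinates). Camera axes: x right, y down, z forward; pixel columns grow to the right and rows downward; lengths in m; the calibration is good to about 2 mm. A picture is of the moment at which its call begins. There is no depth.
A pose or a line that the arm cannot do raises env.MotionError and nothing moves.
- job.hand_in(): hands the job in; it is judged then, once.
The state is a dict: "clock": time; "joints": joint angles; "qvel": joint speeds; "joint_efforts": joint torques, N m; "position": TCP position; "ee_rot": TCP orientation; "contact_force": force on the tool from outside, world axes, zero at the start; "ft_torque": the same for the moment, N m; "finger_gap": opening from 0.0 (shut) to 1.0 (fully open); "gripper_force": force on a finger pad.
Only numpy, scipy, OpenCV 4.12 (cv2) and the standard library are available. Lean on these libraries where they do the work, as an engineer would, in place of code of your own. Each camera call takes 0.05 s, during which the arm holds its last target. There are 200 camera calls.

## Working session

There is one attempt and no reset: what is moved stays moved. The work goes in short steps, each a Python script; the robot and the scene stay as the last script left them, time stands still between calls to the robot, and variables do not carry over. Pictures are saved under pics/ and viewed, at most 10 in all, crops included, and the job is handed in when it is done.

```bash
mkdir -p pics; python3 - <<'E'
from bench import env, kinematics, monitor, eyes, job
import cv2, numpy as np, pickle
d={}
for n in ("scene","top"):
    f=eyes.grab_frame(n); d[n]=f
    cv2.imwrite(f"pics/{n}0.png",cv2.cvtColor(f["frame"],cv2.COLOR_RGB2BGR))
    print(n,np.round(f["mtx"],1).tolist(),np.round(f["view"],4).tolist())
pickle.dump(d,open("d0.pkl","wb"))
s=monitor.sense(); print(s)
print(env.hold_point_z)
E
```

```text
scene [[495.4, 0.0, 278.5], [0.0, 495.4, 208.1], [0.0, 0.0, 1.0]] [[-0.6414, 0.7672, 0.0016, 0.441], [0.6214, 0.5207, -0.5855, -0.2763], [-0.45, -0.3745, -0.8107, 1.6234], [0.0, 0.0, 0.0, 1.0]]
top [[397.6, 0.0, 277.2], [0.0, 397.6, 200.3], [0.0, 0.0, 1.0]] [[-0.0355, -0.9994, 0.0046, -0.0444], [-0.9767, 0.0337, -0.2119, 0.5717], [0.2116, -0.012, -0.9773, 0.8641], [0.0, 0.0, 0.0, 1.0]]
{'clock': 0.1, 'joints': array([ 1.00756561e+00,  3.13375556e-01,  1.49835483e+00,  1.15504769e-05,
        1.33099516e+00, -2.23410851e-01]), 'qvel': array([-4.39203607e-04, -2.37073997e-03, -3.74908604e-05,  2.43910921e-04,
       -2.42023633e-03,  7.09512574e-04]), 'joint_efforts': array([ 3.67447617e-03, -4.12897503e+01, -2.60140729e+01, -1.00975712e-04,
        3.02623332e-03, -3.13632256e-05]), 'position': array([0.17485859, 0.49474068, 0.19300415]), 'ee_rot': array([ 1.69094906e-01,  9.85599610e-01, -5.21040376e-04, -2.22274520e-04]), 'contact_force': array([ 0.26684938, -0.56287447,  0.39644515]), 'ft_torque': array([-0.00899486,  0.0532929 ,  0.01566067]), 'gripper_force': 0.0, 'finger_gap': 0.9985322222489672}
0.0187
```

View pics/top0.png

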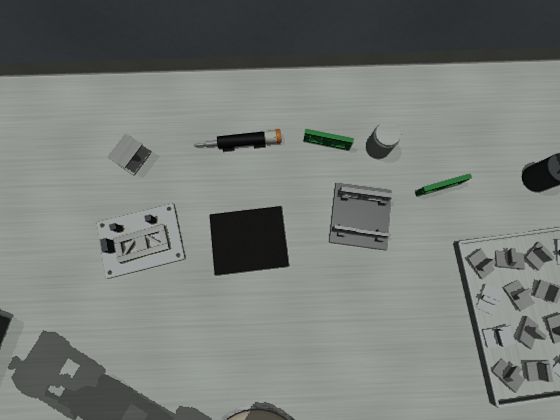

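View pics/scene0.png

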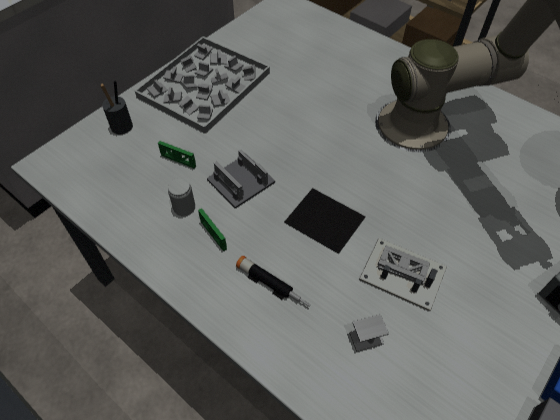

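The top view shows the jig at about (140,240), with its side stops at (117,227) and (151,218) and its end stop at (107,245). The mat is at (249,240). The rack is at (361,216), with slots near rows 190 and 233. The scene view agrees: rack at (241,178), mat at (325,219), jig at (403,272).

```bash
cat > h.py <<'E'
import numpy as np, cv2, pickle
from scipy.spatial.transform import Rotation as R
def ray(f,uv):
    V=f["view"]; Rm=V[:3,:3]; c=-Rm.T@V[:3,3]
    d=Rm.T@(np.linalg.inv(f["mtx"])@np.array([uv[0],uv[1],1.])); return c,d
def onplane(f,uv,z):
    c,d=ray(f,uv); return c+d*(z-c[2])/d[2]
def proj(f,p):
    q=f["view"][:3,:3]@np.asarray(p)+f["view"][:3,3]; q=f["mtx"]@q; return q[:2]/q[2]
def tri(f1,a,f2,b):
    c1,d1=ray(f1,a);c2,d2=ray(f2,b)
    d1/=np.linalg.norm(d1);d2/=np.linalg.norm(d2)
    t=np.linalg.lstsq(np.c_[d1,-d2],c2-c1,rcond=None)[0]
    p,q=c1+d1*t[0],c2+d2*t[1]; return (p+q)/2,np.linalg.norm(p-q)
def down(yaw):
    """tool pointing down, finger line (tool y) at angle yaw in world"""
    y=np.array([np.cos(yaw),np.sin(yaw),0]);z=np.array([0,0,-1.]);x=np.cross(y,z)
    return R.from_matrix(np.c_[x,y,z]).as_quat()
def crop(f,u0,v0,w,h,s):
    g=cv2.cvtColor(f["frame"],cv2.COLOR_RGB2BGR)[v0:v0+h,u0:u0+w]
    return cv2.resize(g,None,fx=s,fy=s,interpolation=cv2.INTER_CUBIC)
def quad(f,mask,z):
    """largest blob's min-area rect cast on plane z: centre, long-side yaw (deg), sizes"""
    cs,_=cv2.findContours(mask.astype(np.uint8),cv2.RETR_EXTERNAL,cv2.CHAIN_APPROX_NONE)
    c=max(cs,key=cv2.contourArea)[:,0].astype(float)
    p=np.array([onplane(f,u,z)[:2] for u in c])
    r=cv2.minAreaRect((p*1000).astype(np.float32)); b=cv2.boxPoints(r)
    e=[b[1]-b[0],b[2]-b[1]]; e.sort(key=np.linalg.norm)
    return np.array(r[0])/1000,np.degrees(np.arctan2(e[1][1],e[1][0])),[np.linalg.norm(x) for x in e]
E
python3 - <<'E'
from h import *
d=pickle.load(open("d0.pkl","rb")); T,S=d["top"],d["scene"]
a=np.vstack([np.hstack([crop(T,315,170,100,90,4)[:300,:400],crop(T,90,195,100,75,4)]),
 np.hstack([crop(S,200,140,80,60,5),crop(S,355,235,80,60,5)])])
cv2.imwrite("pics/m.png",a[:600,:800])
g=T["frame"].astype(int).mean(2); m=np.zeros_like(g,bool); 
m[195:285,200:300]=g[195:285,200:300]<60
print("mat",quad(T,m,.004))
h=T["frame"]; print(h[270,118],h[225,200],h[218,362])
for n,b in(("board",(195,285,90,195)),("rack",(175,260,320,400))):
    s=g[b[0]:b[1],b[2]:b[3]]; m=np.zeros_like(g,bool)
    mm=(s>205) if n=="board" else (s<150)
    m[b[0]:b[1],b[2]:b[3]]=mm; print(n,quad(T,m,.012))
E
```

```text
mat (array([0.48722879, 0.0086644 ]), np.float32(-85.15521), [np.float32(147.62483), np.float32(177.29948)])
[155 160 161] [149 154 149] [106 108 108]Traceback (most recent call last):
  File "<stdin>", line 13, in <module>
  File "h.py", line 25, in quad
    c=max(cs,key=cv2.contourArea)[:,0].astype(float)
      ~~~^^^^^^^^^^^^^^^^^^^^^^^^
ValueError: max() iterable argument is empty
```

View pics/m.png

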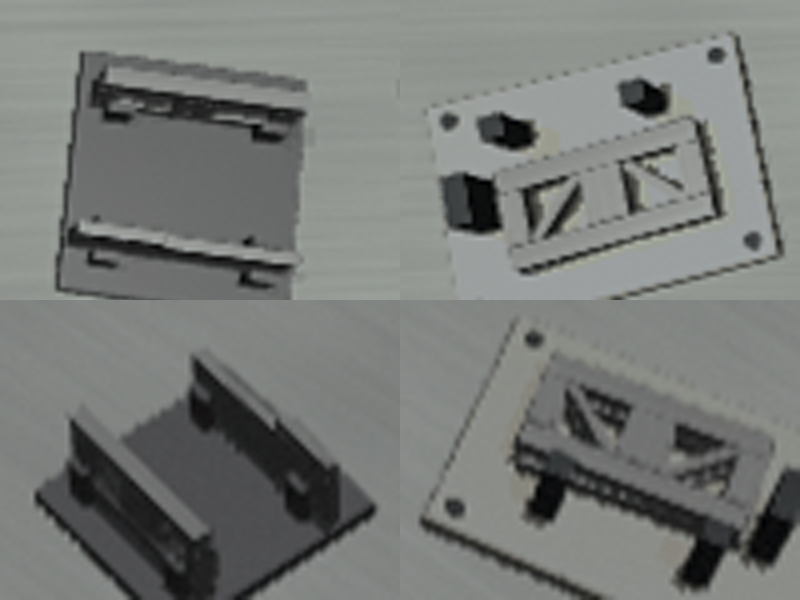

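The montage settles which slot is which. The far-slot item is thicker and shows windows, so it is the plate: top pixels (340,188) to (391,196). The near-slot item has a step and is the gauge. Next is a close look with the wrist camera over the rack and the jig.

```bash
python3 - <<'E'
from h import *
from bench import env, kinematics, monitor, eyes
d=pickle.load(open("d0.pkl","rb")); T=d["top"]
for n,p in dict(TL=(335.5,183),BL=(329.3,242)).items(): print(n,onplane(T,p,.012).round(4))
for p in((341.5,187),(391,193.5)): print("plate top",onplane(T,p,.072).round(4))
for p in((120,204+.0),(274/1,0)): pass
for n,p in dict(jTR=(274.5-90+0,0)).items(): pass
w={}
env.reach([0.50,-0.235,0.33],down(np.radians(-8))); f=eyes.grab_frame("wrist"); w["rack"]=f
c=-f["view"][:3,:3].T@f["view"][:3,3]; print("cam",c.round(3),f["view"][2,:3].round(3),f["mtx"][0,0])
j=onplane(T,(140,240),.012); print("jig",j.round(3))
env.reach([j[0]-.06,j[1],0.33],down(np.radians(12))); w["jig"]=eyes.grab_frame("wrist")
pickle.dump(w,open("w0.pkl","wb"))
cv2.imwrite("pics/w0.png",np.hstack([cv2.resize(crop(w[k],0,0,560,420,1),(400,300)) for k in w]))
print(monitor.sense()["clock"])
E
```

```text
TL [ 0.6193 -0.2109  0.012 ]
BL [ 0.4737 -0.1863  0.012 ]
plate top [ 0.5938 -0.2143  0.072 ]
plate top [ 0.5744 -0.3276  0.072 ]
cam [ 0.511 -0.161  0.51 ] [-0.04  -0.286 -0.957] 311.2142593144404
jig [0.494 0.268 0.012]
4.8917
```

View pics/w0.png

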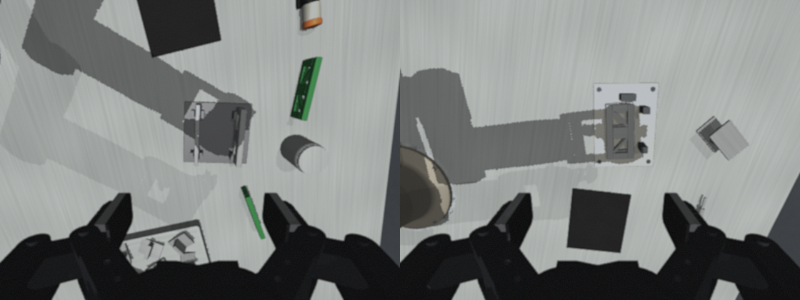

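The wrist camera sits about 18 cm above the TCP and looks slightly forward. In these half-scale images the rack is at (215,132) in the left one and the jig at (625,125) in the right one. I'll take closer frames before grasping.

```bash
python3 - <<'E'
from h import *
from bench import env, kinematics, monitor, eyes
w={}
env.reach([0.49,0.20,0.2],down(np.radians(14))); w["jig"]=eyes.grab_frame("wrist")
env.reach([0.56,-0.33,0.18],down(np.radians(-9.6))); w["rack"]=eyes.grab_frame("wrist")
pickle.dump(w,open("w1.pkl","wb"))
ims=[]
for k,c in(("jig",(.495,.27,.03)),("rack",(.56,-.271,.05))):
    u=proj(w[k],c).round().astype(int); x0=max(0,min(560-200,u[0]-100)); y0=max(0,u[1]-125); print(k,u,x0,y0)
    ims.append(crop(w[k],x0,y0,200,250,2))
cv2.imwrite("pics/w1.png",np.hstack(ims))
print(monitor.sense()["clock"])
E
```

```text
jig [295 129] 195 4
rack [265 140] 165 15
7.6
```

View pics/w1.png

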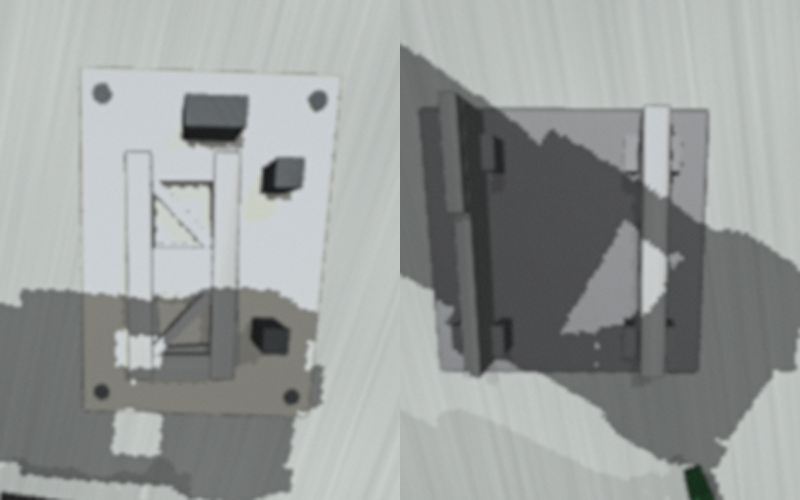

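Wrist crops, using local crop pixels:
- **Rack (right):** the plate's top edge runs from (244,105)/(269,106) to (240,376)/(264,378). The rack corners are (19,109), (308,110), (298,371) and (41,371).
- **Jig (left):** the board corners are (81,68), (338,77), (312,415) and (85,408). The pile corners are (125,151), (241,153), (235,378) and (128,378).

```bash
python3 - <<'E'
from h import *
w=pickle.load(open("w1.pkl","rb"))
def rect(k,pts,z,x0,y0):
    p=np.array([onplane(w[k],(x0+u/2-.25,y0+v/2-.25),z)[:2] for u,v in pts]) # TL TR BR BL
    c=p.mean(0); ex=(p[1]+p[2]-p[0]-p[3])/2; ey=(p[0]+p[1]-p[2]-p[3])/2
    print(k,z,"c",c.round(4),"ex",np.linalg.norm(ex).round(4),np.degrees(np.arctan2(ex[1],ex[0])).round(1),"ey",np.linalg.norm(ey).round(4),(np.degrees(np.arctan2(ey[1],ey[0]))-90).round(1))
rect("rack",[(244,105),(269,106),(264,378),(240,376)],.072,165,15)
rect("rack",[(19,109),(308,110),(298,371),(41,371)],.012,165,15)
rect("jig",[(81,68),(338,77),(312,415),(85,408)],.012,195,4)
rect("jig",[(125,151),(241,153),(235,378),(128,378)],.036,195,4)
for n,q,z in(("endface",(183,117),.06),("endface",(246,119),.06),("s1 top-left",(275,158),.06),("s2",(262,318),.06)):
    print(n,onplane(w["jig"],(195+q[0]/2-.25,4+q[1]/2-.25),z).round(4))
E
```

```text
rack 0.072 c [ 0.5847 -0.2731] ex 0.0111 -13.1 ey 0.1187 -9.7
rack 0.012 c [ 0.5402 -0.268 ] ex 0.1481 -9.6 ey 0.1379 -9.7
jig 0.012 c [0.499  0.2682] ex 0.1383 12.1 ey 0.1867 13.1
jig 0.036 c [0.4881 0.2577] ex 0.0601 13.5 ey 0.1184 14.1
endface [0.4698 0.3268 0.06  ]
endface [0.4988 0.3331 0.06  ]
s1 top-left [0.517  0.3202 0.06  ]
s2 [0.5327 0.2457 0.06  ]
```

Everything agrees: the plate lies 45 mm from the rack centre at yaw −9.7°, and the jig is at yaw about 12.5° with the seat near (0.497, 0.2705). Next I grasp the plate and set it down tilted on the mat.

```bash
cat > a.py <<'E'
from h import *
from bench import env, kinematics, monitor, eyes
def st(t):
    s=monitor.sense(); print(t,"t",round(s["clock"],2),"p",s["position"].round(4),"F",s["contact_force"].round(1),"gap",round(s["finger_gap"],3),"gf",round(float(s["gripper_force"]),1)); return s
E
python3 - <<'E'
from a import *
q=down(np.radians(-9.7)); c=[.5847,-.2735]
env.reach([*c,.12],q); print(env.movel([*c,.041],.12,guard=8))
st("at"); env.close_gripper(60); st("closed")
env.movel([*c,.16],.15); st("up")
m=np.array([.4872,.0087]); th=np.radians(55); a=np.radians(4.85)
u=np.array([np.cos(a),np.sin(a),0]); k=np.array([0,0,1.])
z=np.cos(th)*u-np.sin(th)*k; y=np.sin(th)*u+np.cos(th)*k; x=np.cross(y,z)
Q=R.from_matrix(np.c_[x,y,z]).as_quat()
piv=np.r_[m,.004]+.030*u; tcp=piv+.006*y-(.048-.0187)*z
print(tcp, kinematics.ik(tcp,Q))
env.reach(tcp+.06*k,Q); st("over")
pickle.dump((tcp,Q),open("lay.pkl","wb"))
f=eyes.grab_frame("scene"); cv2.imwrite("pics/s1.png",crop(f,220,110,200,150,4))
E
```

```text
False
at t 8.84 p [ 0.5852 -0.2741  0.0421] F [-0.3 -1.2 -0.3] gap 1.002 gf 0.0
closed t 9.61 p [ 0.5847 -0.2735  0.041 ] F [ 0.4 -0.2  0.4] gap -0.002 gf 0.0
up t 10.55 p [ 0.5843 -0.2732  0.1589] F [ 0.5  0.4 -0.3] gap -0.003 gf 0.0
[0.50524428 0.01023108 0.03144261] [-0.36332     0.28966972  2.25341581  1.43320478  0.25351335 -1.80373775]
over t 11.74 p [0.5064 0.0096 0.092 ] F [ 1.1  0.1 -0.4] gap 0.003 gf 0.0
```

View pics/s1.png

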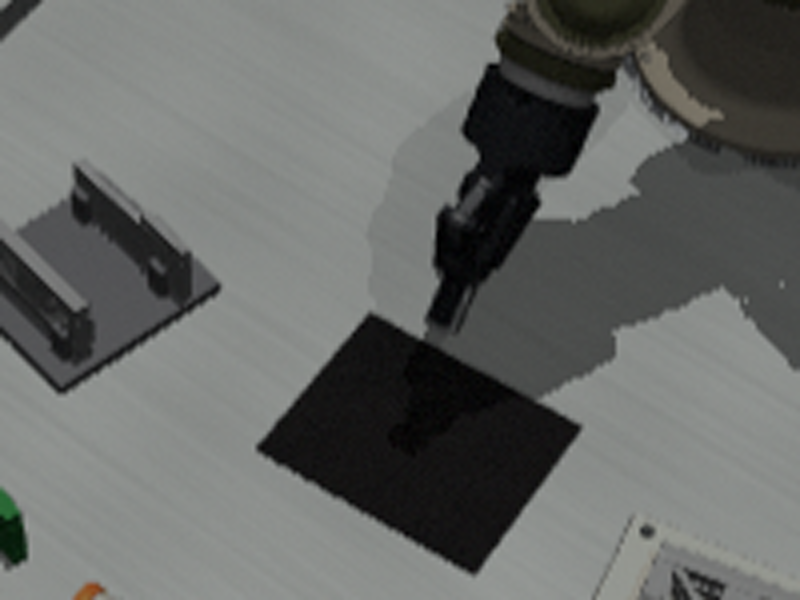

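The gripper closed on nothing (gap 0), and the far-slot item still seems to be in the rack at crop (40,280). I'll check the rack from close by.

```bash
python3 - <<'E'
from a import *
env.release(); q=down(np.radians(-9.7))
env.reach([0.56,-0.33,0.18],q); f=eyes.grab_frame("wrist"); 
env.reach([0.5847,-0.2735,0.10],q); g=eyes.grab_frame("wrist"); s=eyes.grab_frame("scene")
pickle.dump((f,g,s),open("w2.pkl","wb")); st("")
cv2.imwrite("pics/w2.png",np.hstack([crop(f,165,15,200,250,2),np.vstack([crop(g,150,210,266,200,1.5)[:300,:400],crop(s,200,130,80,40,5)])]))
print(proj(g,[.5847,-.2735,.072]),proj(g,[.5847,-.2735,.1]))
E
```

```text
t 14.57 p [ 0.5853 -0.2747  0.102 ] F [ 0.5 -0.5  0.9] gap 0.997 gf 0.0Traceback (most recent call last):
  File "<stdin>", line 6, in <module>
    return _nx.concatenate(arrs, 0, dtype=dtype, casting=casting)
           ~~~~~~~~~~~~~~~^^^^^^^^^^^^^^^^^^^^^^^^^^^^^^^^^^^^^^^
ValueError: all the input array dimensions except for the concatenation axis must match exactly, but along dimension 1, the array at index 0 has size 399 and the array at index 1 has size 400
```

```bash
python3 - <<'E'
from h import *
f,g,s=pickle.load(open("w2.pkl","rb"))
cv2.imwrite("pics/w2.png",np.hstack([crop(f,165,15,200,250,2),np.vstack([crop(g,150,210,268,200,1.5)[:300,:400],crop(s,200,130,80,40,5)])]))
print(proj(g,[.5847,-.2735,.072]),proj(g,[.5847,-.2735,.1]))
E
```

```text
[275.17212082 231.21772905] [275.05819537 246.27525356]
```

View pics/w2.png

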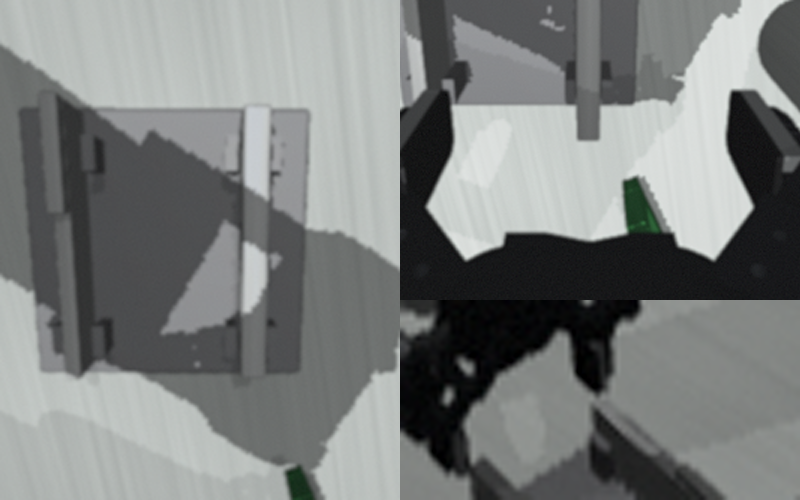

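The plate hasn't moved. In the wrist view the fingers straddle its line at crop rows 90–150, but they look closer to the camera than I expected. I'll probe the plate's top with shut fingers, lightly guarded, and mark the projected TCP in all three views.

```bash
python3 - <<'E'
from a import *
env.close_gripper(20)
r=env.movel([.5847,-.2735,.055],.05,guard=4); s=st(f"probe {r}")
p=s["position"]; ims=[]
for n in("wrist","top","scene"):
    f=eyes.grab_frame(n); u=proj(f,p); pl=[proj(f,[.5847+k*.0099,-.2731+k*.0583,.072]) for k in(-1,1)]; print(n,u.round(1),np.round(pl,1).tolist())
    w=90 if n=="wrist" else 40; x0,y0=(u-w).round().astype(int); y0=min(y0,420-2*w); im=crop(f,x0,y0,2*w,2*w,260/(2*w)); 
    for a,c in((u,(0,0,255)),(pl[0],(0,255,255)),(pl[1],(0,255,255))): cv2.circle(im,tuple(int(v) for v in (a-[x0,y0])*260/(2*w)),3,c,1)
    ims.append(cv2.resize(im,(260,260)))
cv2.imwrite("pics/p.png",np.hstack(ims)); print(s["ee_rot"],down(np.radians(-9.7)))
E
```

```text
probe False t 16.38 p [ 0.5849 -0.2737  0.0554] F [ 0.1  0.4 -0.2] gap 0.001 gf 0.0
wrist [275.4 246.3] [[275.2, 343.3], [274.6, 151.6]]
top [365.8 191.6] [[392.6, 193.3], [341.7, 186.7]]
scene [228.2 177.5] [[215.5, 161.8], [240.7, 186.3]]
[7.64364552e-01 6.44784238e-01 7.33431931e-05 3.37160449e-04] [0.76435901 0.6447909  0.         0.        ]
```

View pics/p.png

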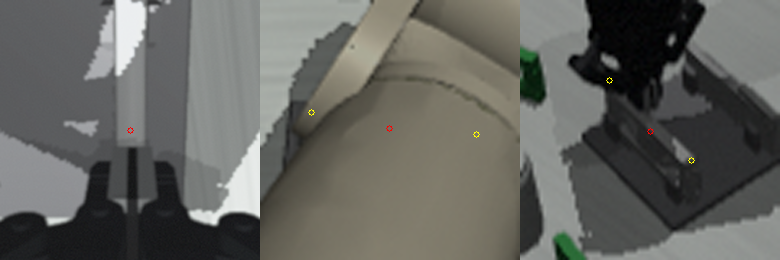

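The scene view shows the fingertips roughly 25–30 mm above the projected TCP, and no contact occurred. So the reported TCP is offset from the real fingertips. I'll keep probing down to contact to measure it.

```bash
python3 - <<'E'
from a import *
r=env.movel([.5847,-.2735,.012],.04,guard=4); s=st(f"probe {r}")
f=eyes.grab_frame("wrist"); g=eyes.grab_frame("scene"); pickle.dump((f,g,s),open("p2.pkl","wb"))
p=s["position"]
for n,F in(("w",f),("s",g)): print(n,proj(F,p).round(1),proj(F,[p[0],p[1],.072]).round(1), proj(F,[p[0]+.0018,p[1]+.0108,.072]).round(1))
# fingertip rows in wrist image: dark/edge profile on a column beside the split
h=cv2.cvtColor(f["frame"],cv2.COLOR_RGB2GRAY); 
for c in (268,270,272,278,280): print(c,h[215:300:3,c].tolist())
env.movel([p[0],p[1],p[2]+.02],.1); st("up")
E
```

```text
probe True t 17.16 p [ 0.5851 -0.2736  0.0343] F [ 1.  -0.3  9.4] gap -0.001 gf 4.4
w [275.5 246.3] [275.4 274.7] [275.3 254.9]
s [228.7 182.1] [227.6 173.8] [230.  176.1]
268 [140, 129, 128, 128, 128, 129, 129, 128, 127, 129, 128, 128, 128, 128, 102, 75, 75, 75, 76, 75, 75, 76, 75, 76, 75, 76, 96, 117, 36]
270 [130, 131, 130, 131, 131, 130, 129, 130, 130, 130, 129, 129, 130, 129, 103, 75, 76, 75, 76, 76, 76, 77, 77, 76, 77, 76, 96, 132, 96]
272 [134, 134, 134, 133, 134, 134, 133, 133, 134, 133, 133, 133, 133, 133, 102, 69, 66, 67, 66, 63, 64, 64, 62, 63, 61, 61, 72, 99, 96]
278 [136, 135, 136, 135, 136, 136, 134, 134, 135, 136, 134, 133, 135, 135, 97, 29, 29, 29, 26, 24, 25, 25, 23, 22, 24, 22, 32, 43, 43]
280 [135, 134, 135, 135, 134, 135, 134, 134, 134, 133, 133, 134, 134, 133, 103, 61, 61, 60, 62, 58, 57, 57, 55, 56, 55, 52, 61, 84, 85]
up t 17.61 p [ 0.5852 -0.2736  0.0542] F [-0.1 -0.4 -0.9] gap 0.004 gf 0.0
```

Contact came at a reported z of 0.0343, where the plate top is at 0.072. The lateral position matches (tip row 257 against 255 predicted). So the real tips sit 37.7 mm behind the reported TCP along the tool axis. I'll correct for this and regrasp.

```bash
echo 'D=.0377  # real fingertip lies D behind the reported TCP along tool z' >> a.py
python3 - <<'E'
from a import *
c=[.5847,-.2735]
env.movel([*c,.10-D],.2); env.release()
print(env.movel([*c,.041-D],.1,guard=8)); st("at")
env.close_gripper(60); st("closed")
env.movel([*c,.15-D],.15); st("up")
m=np.array([.4872,.0087]); th=np.radians(55); a=np.radians(4.85)
u=np.array([np.cos(a),np.sin(a),0]); k=np.array([0,0,1.])
z=np.cos(th)*u-np.sin(th)*k; y=np.sin(th)*u+np.cos(th)*k; x=np.cross(y,z)
Q=R.from_matrix(np.c_[x,y,z]).as_quat()
piv=np.r_[m,.004]+.030*u; tcp=piv+.006*y-(.048-.0187)*z+D*z
pickle.dump((tcp,z,Q),open("lay.pkl","wb"))
print(tcp, kinematics.ik(tcp,Q))
env.reach(tcp+.06*k,Q); s=st("over")
f=eyes.grab_frame("scene"); print(proj(f,piv+.06*k)); cv2.imwrite("pics/s2.png",crop(f,240,120,150,110,4))
E
```

```text
False
at t 19.38 p [ 0.5851 -0.2738  0.0039] F [-0.6  0.4 -0.6] gap 1.002 gf 0.0
closed t 20.05 p [ 0.5847 -0.2735  0.0035] F [-1.7  0.6  2.2] gap 0.132 gf 59.1
up t 20.93 p [ 0.5842 -0.2731  0.111 ] F [-0.6  0.3 -2.4] gap 0.135 gf 58.5
[0.52679069 0.01205932 0.00056058] [-0.33563329  0.40841248  2.20778114  1.74911005  0.2401001  -2.10519477]
over t 22.08 p [0.5279 0.0114 0.0611] F [ 0.  -0.7 -2.7] gap 0.129 gf 58.6
[322.2871893  213.09856199]
```

The plate is gripped (gap 0.13, about 11 mm). Next I lower it to the mat, release it and look.

```bash
python3 - <<'E'
from a import *
tcp,z,Q=pickle.load(open("lay.pkl","rb"))
r=env.movel(tcp-[0,0,.008],.05,guard=4); s=st(f"down {r}"); print("expected z",tcp[2])
env.release(); st("rel")
p=s["position"]; env.movel(p-.09*z,.2); env.hold(.1); st("back")
env.reach([.48,-.06,.19-D],down(np.radians(4.85))); f=eyes.grab_frame("wrist"); st("")
pickle.dump(f,open("w3.pkl","wb")); u=proj(f,[.4872,.0087,.016]).astype(int); print(u)
x0,y0=max(0,u[0]-125),max(0,u[1]-125); print(x0,y0); cv2.imwrite("pics/w3.png",crop(f,x0,y0,250,250,2.4))
E
```

```text
down True t 23.23 p [5.27e-01 1.19e-02 2.00e-04] F [-5.3 -0.7  9.6] gap 0.132 gf 60.8
expected z 0.0005605814460787478
rel t 23.94 p [ 0.5261  0.0124 -0.0006] F [-0.1  0.1 -0.6] gap 1.0 gf 0.4
back t 24.82 p [0.4756 0.0076 0.0734] F [-0.3  0.1 -0.3] gap 1.002 gf 0.0
 t 25.82 p [ 0.4794 -0.0592  0.1512] F [-1.3  1.3  0.4] gap 1.001 gf 0.0
[289 129]
164 4
```

View pics/w3.png

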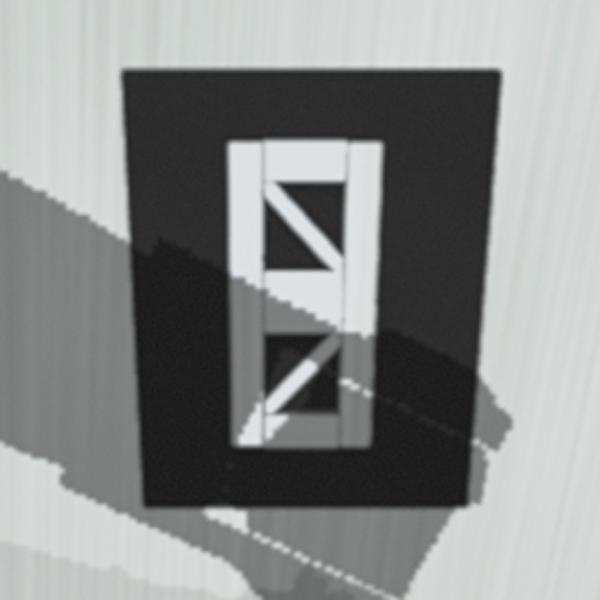

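The plate lies flat on the mat, with corners at crop (227,141), (383,141), (371,447) and (232,447). The measured contact height also confirms D. Next I pick it up across its width and place it on the pile.

```bash
python3 - <<'E'
from a import *
f=pickle.load(open("w3.pkl","rb"))
p=np.array([onplane(f,(164+u/2.4-.3,4+v/2.4-.3),.016)[:2] for u,v in[(227,141),(383,141),(371,447),(232,447)]])
c=p.mean(0); ex=(p[1]+p[2]-p[0]-p[3])/2; ey=(p[0]+p[1]-p[2]-p[3])/2
yaw=np.arctan2(ey[1],ey[0])-np.pi/2
print(c.round(4),np.linalg.norm(ex),np.linalg.norm(ey),np.degrees(yaw),np.degrees(np.arctan2(ex[1],ex[0])))
assert abs(np.linalg.norm(ex)-.06)<.004 and abs(np.linalg.norm(ey)-.12)<.005
q=down(yaw); env.reach([*c,.08-D],q)
print(env.movel([*c,.001-D],.08,guard=6)); st("at")
env.close_gripper(60); s=st("closed"); z0=s["position"][2]
env.movel([*c,.10-D],.15); st("up")
t=np.array([.4881,.2577]); q2=down(np.radians(13.6))
env.reach([*t,.12-D],q2)
zt=z0+.032
env.movel([*t,zt+.012],.12); r=env.movel([*t,zt-.006],.03,guard=4); s=st(f"placed {r} exp {zt:.4f}")
E
```

```text
[0.4878 0.0089] 0.059925115159916977 0.11986898034813728 4.952412630568342 4.902203172787343
False
at t 27.55 p [ 0.4882  0.0088 -0.0363] F [-0.3  0.1  0.1] gap 0.995 gf 0.0
closed t 27.93 p [ 0.488   0.0088 -0.0359] F [-3.5  0.4  9.3] gap 0.68 gf 64.7
up t 28.74 p [0.4872 0.009  0.0614] F [ 0.4 -0.2 -2.7] gap 0.678 gf 64.6
placed True exp -0.0039 t 30.95 p [ 0.4883  0.2578 -0.0038] F [-0.9 -1.4  6.4] gap 0.682 gf 65.5
```

It rests on the pile at the expected height. Next I release, then square the pile with shut fingers.

```bash
cat > push.py <<'E'
from a import *
J=np.radians(12.5); ex=np.array([np.cos(J),np.sin(J)]); ey=np.array([-np.sin(J),np.cos(J)]); seat=np.array([.497,.2705])
def push(axis,start,end,guard,off=0,v=.04):
    """shut fingers' flat side pushes along +axis; start/end = finger centre, local to seat"""
    e,o=(ex,ey) if axis=="x" else (ey,ex); yaw=J+np.pi/2 if axis=="x" else J
    cand=[yaw,yaw-np.pi]; cur=monitor.sense()["joints"]
    qs=[(abs(k[5]-cur[5]),c) for c in cand if (k:=kinematics.ik([*(seat+start*e+off*o),.09-D],down(c))) is not None]
    q=down(min(qs)[1]); a=seat+start*e+off*o; b=seat+end*e+off*o
    env.reach([*a,.09-D],q); env.movel([*a,.0155-D],.15)
    r=env.movel([*b,.0155-D],v,guard=guard); s=st(f"push {axis} {r}"); p=s["position"][:2]
    print("  local",((p-seat)@e).round(4),"F along",(s["contact_force"][:2]@e).round(1))
    env.movel([*(p-.012*e),.0155-D],.1); env.movel([*(p-.012*e),.09-D],.2)
E
python3 - <<'E'
from push import *
env.release(); p=monitor.sense()["position"]; env.movel([p[0],p[1],.12-D],.15); env.close_gripper(40); st("rel")
push("x",-.070,-.036,12)
push("y",-.092,-.066,12)
E
```

```text
rel t 32.83 p [0.4877 0.2576 0.0823] F [ 0.3 -0.5  0.3] gap 0.001 gf 0.0
push x True t 35.53 p [ 0.4551  0.2614 -0.0226] F [-0.3  0.1 -0.1] gap -0.003 gf 0.0
  local -0.0429 F along -0.3
push y True t 38.73 p [ 0.5137  0.1975 -0.0216] F [ 0.4 -4.1  3.4] gap 0.002 gf 2.3
  local -0.0749 F along -4.1
```

```bash
python3 - <<'E'
from push import *
push("y",-.082,-.060,18,v=.03)
push("x",-.052,-.033,18,v=.03)
env.reach([*(seat-.07*ey),.20-D],down(J)); f=eyes.grab_frame("wrist"); st("")
pickle.dump(f,open("w4.pkl","wb")); u=proj(f,[*seat,.04]).astype(int)
x0,y0=max(0,u[0]-100),max(0,u[1]-110); print(x0,y0)
im=crop(f,x0,y0,200,220,2.7)
for a,b in((-30,-60),(30,-60),(30,60),(-30,60)):
    c=(proj(f,[*(seat+a/1000*ex+b/1000*ey),.048])-[x0,y0])*2.7; cv2.circle(im,tuple(c.astype(int)),3,(0,0,255),1)
cv2.imwrite("pics/w4.png",im)
E
```

```text
push y True t 40.84 p [ 0.5136  0.1975 -0.0217] F [ 0.3 -4.   3.6] gap 0.001 gf 2.1
  local -0.0749 F along -4.0
push x True t 44.0 p [ 0.4555  0.2613 -0.0223] F [-0.8 -0.8  0.7] gap 0.001 gf 0.3
  local -0.0425 F along -1.0
 t 46.13 p [0.5117 0.2023 0.1615] F [-0.5 -1.   0.3] gap 0.002 gf 0.0
176 16
```

View pics/w4.png

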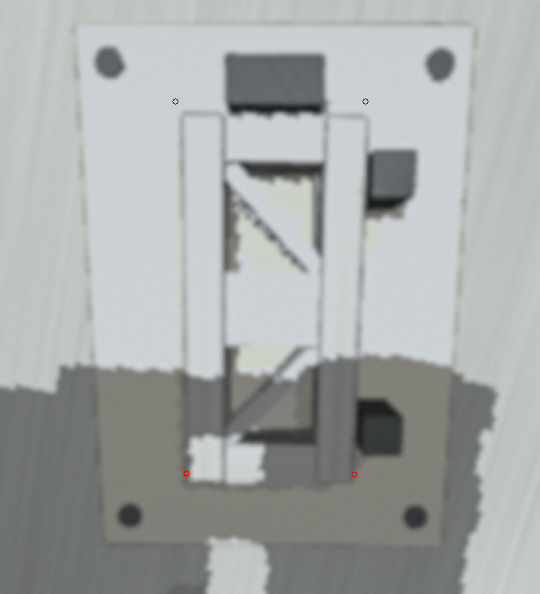

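The top plate sits against both side stops: its right edge is at x≈367→355 and the stop edges are at 370 and 358. It is close to the end stop, whose top front edge is at row 106. I'll check the remaining gap numerically.

```bash
python3 - <<'E'
from push import seat,ex,ey
from h import *
f=pickle.load(open("w4.pkl","rb"))
def L(u,v,z):
    p=onplane(f,(176+u/2.7-.3,16+v/2.7-.3),z)[:2]-seat; return np.round([p@ex*1e3,p@ey*1e3],1)
for n,u,v,z in[("TL",182,113,.048),("TR",367,117,.048),("BR",355,484,.048),("BL",183,486,.048),("endL",226,106,.06),("endR",325,106,.06),("s1 top",370,150,.06),("s1 bot",370,182,.06),("s2",358,400,.06),("s2b",358,432,.06),
 ("bTL",77,26,.012),("bTR",475,27,.012),("bBR",441,545,.012),("bBL",105,543,.012)]: print(n,L(u,v,z))
# grey profile along local y through end-stop/pile junction (+-12mm in x) 
h=cv2.cvtColor(f["frame"],cv2.COLOR_RGB2GRAY)
for u in(250,300): print(u,h[16+int(90/2.7):16+int(135/2.7),176+int(u/2.7)].tolist())
E
```

```text
TL [-28.3  56.9]
TR [30.3 55.8]
BR [ 30.1 -63.3]
BL [-31.5 -64.1]
endL [-13.7  56.7]
endR [16.3 56.7]
s1 top [30.3 44.5]
s1 bot [30.7 35.4]
s2 [ 29.  -31.9]
s2b [ 29.3 -42.6]
bTL [-67.4  90.6]
bTR [70.4 90.4]
bBR [ 69.8 -97.2]
bBL [-68.2 -96.5]
250 [102, 104, 103, 103, 94, 69, 40, 48, 113, 176, 203, 208, 206, 206, 206, 206, 206]
300 [105, 105, 107, 105, 99, 76, 48, 47, 106, 166, 194, 203, 206, 206, 206, 206, 207]
```

The end stop face measures 56.7 mm and the pile's end 55.8–56.9 mm, so they touch; my seat estimate was simply about 3.5 mm long in y. The left edge hints at about 1.5 mm of layer skew, so I'll add firm off-centre squaring pushes and a final end push.

```bash
python3 - <<'E'
from push import *
push("x",-.050,-.030,18,off=-.032,v=.03)
push("x",-.050,-.030,18,off=.024,v=.03)
push("y",-.083,-.060,18,v=.03)
env.reach([*(seat-.07*ey),.20-D],down(J)); f=eyes.grab_frame("wrist"); st("")
pickle.dump(f,open("w5.pkl","wb"))
h=cv2.cvtColor(f["frame"],cv2.COLOR_RGB2GRAY).astype(np.float32)
# left-edge and -y end edge of the pile: grey profiles in local mm at z=.048
def prof(pts): 
    uv=np.array([proj(f,[*(seat+a*ex+b*ey),.048]) for a,b in pts],np.float32)
    return cv2.remap(h,uv[:,:1],uv[:,1:],cv2.INTER_LINEAR)[:,0].astype(int).tolist()
r=np.arange(-36,-25)/1e3; e=np.arange(-70,-58)/1e3
for b in(-.058,-.045,-.03,-.015,0,.02,.04,.05): print("left y",b,prof([(a,b) for a in r]))
for a in(-.025,-.01,.01,.025): print("end x",a,prof([(a,b) for b in e]))
for b in(-.055,-.02,0,.02,.05): print("right y",b,prof([(-a,b) for a in r]))
E
```

```text
push x True t 48.56 p [ 0.4631  0.2302 -0.0223] F [ 0.2 -0.4 -0.2] gap -0.002 gf 0.3
  local -0.0418 F along 0.1
push x True t 50.77 p [ 0.4509  0.2852 -0.0222] F [-0.2 -0.7  0.6] gap 0.003 gf 0.0
  local -0.0418 F along -0.3
push y True t 53.89 p [ 0.5134  0.1977 -0.0218] F [ 0.4 -3.9  3. ] gap 0.0 gf 1.8
  local -0.0746 F along -3.9
 t 55.25 p [0.5113 0.202  0.1605] F [-0.4  0.4 -1.1] gap 0.004 gf 0.0
left y -0.058 [126, 127, 127, 126, 121, 112, 113, 145, 185, 205, 208]
left y -0.045 [127, 127, 127, 125, 120, 112, 105, 103, 107, 112, 113]
left y -0.03 [127, 127, 128, 127, 121, 112, 102, 96, 102, 109, 112]
left y -0.015 [207, 207, 207, 207, 208, 206, 196, 186, 193, 205, 207]
left y 0 [207, 207, 207, 208, 208, 204, 189, 178, 188, 204, 207]
left y 0.02 [207, 207, 206, 206, 207, 206, 198, 188, 194, 205, 207]
left y 0.04 [206, 206, 207, 206, 207, 204, 189, 172, 183, 202, 207]
left y 0.05 [206, 206, 206, 206, 206, 206, 198, 186, 190, 203, 206]
end x -0.025 [127, 127, 127, 127, 126, 123, 119, 129, 159, 189, 203, 206]
end x -0.01 [126, 126, 127, 126, 122, 117, 128, 160, 190, 203, 206, 205]
end x 0.01 [127, 127, 127, 127, 126, 124, 118, 113, 111, 112, 112, 112]
end x 0.025 [127, 127, 127, 127, 127, 126, 122, 113, 106, 107, 109, 111]
right y -0.055 [126, 125, 123, 118, 112, 103, 98, 101, 108, 111, 112]
right y -0.02 [126, 126, 126, 127, 127, 125, 125, 125, 122, 121, 120]
right y 0 [207, 207, 208, 208, 203, 183, 172, 187, 203, 207, 207]
right y 0.02 [207, 206, 206, 205, 195, 166, 163, 189, 205, 208, 207]
right y 0.05 [206, 206, 206, 207, 200, 178, 174, 194, 205, 206, 206]
```

Both off-centre pushes ended at the same depth (−41.8 mm). The left edge is straight at −29 mm along its whole length, and no layer sticks out. Handing in.

```bash
python3 -c "
from bench import job; print(job.hand_in())"
```

```text
the job is handed in; nothing more can be done
None
```

I laid the plate flat on the mat, let go, picked it up again across its width, lowered it onto the pile, squared all three against both side stops and the end stop, and handed the job in at about 55 s. My first grasp closed on nothing because the real fingertips sit about 38 mm behind the reported TCP; the lower two plates' final position is inferred from the pushes, not seen directly.

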